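Make up two woodturning kits

ROBOT

A 6-joint arm with a two-finger parallel gripper is mounted at the origin on the work surface. World frame = base frame: x ahead of the robot, y to its left, z up, the work surface at z = 0. Lengths are in mm, angles in rad, forces in N, time in s.
With the tool pointing down it reaches from about 350 to 875 mm from the base axis. Payload 4.2 kg.
Tool frame: the origin (TCP) lies midway between the tips of the shut fingers; the grasp point (between the pads) lies 19 mm behind it; z points along the fingers, y is the line along which they close (so a half turn about z gives the same grasp; the last joint's range is limited). The gripper opens to 85 mm and grips with 20 to 120 N. Pads are 22 mm wide; open, the fingers measure 114 mm over their backs; the gripper's body (76 mm by 85 mm) begins 54 mm behind the grasp point. The pads swing forward as they close: fully open they stand 13 mm farther back than shut.
Start: joints at [-1.051, 0.385, 0.008, 0, -1.194, -0.259], TCP at [161.175, -603.839, 231.312] pointing down, gripper open.
Joint ranges: [-3.14, 3.14], [-1.21, 2.06], [-1.07, 1.41], [-3.16, 2.05], [-2.99, -0.16], [-3.1, 3.1]. Speed limits (rad/s): [2.79, 2.79, 3.14, 3.14, 3.14, 3.14].

INTERFACE

Orientations are given as a unit quaternion [x, y, z, w].
In Python, from bench import arm gives the robot as it stands. The module is installed in compiled form; this text tells all that it offers.
- The arm moves only by the shell command python3 -m handwheel 'ROWS' [OPENING]. ROWS is JSON, a list of rows, each an object of numbers: "x", "y", "z": the shift along the world's x, y, z each as a share of 20 cm, from -1 to 1; "ax", "ay", "az": the turn, a rotation vector about the world's x, y, z each as a share of 90 degrees, from -1 to 1. In form: [{"x": .., "y": .., "z": .., "ax": .., "ay": .., "az": ..}, ...]. A call has exactly 8 rows; each row shifts and turns the commanded pose from where the row before left it; what a row does not reach is not made up. A row lasts 1/10 s, in which the tool goes at most 50 mm and 8.59 degrees, less where a joint would pass 70% of its speed; a pose out of reach is approached as far as the arm can. A call with a number of a shift or a turn outside -1 to 1 is refused whole. A call with a gripper value outside its range is refused whole. OPENING is the opening, from -1 (shut) to 1 (fully open), set as the call begins (- or left out, the last holds). The fingers move at their own pace and stop on an object; the grip force is fixed at half the most. Time passes only in rows, so rows that do not move let the fingers close, or fill a call up. It gives the time, the measured TCP pose, the force, the opening and the grip force at its end, in the units of the state.
- arm.read_state(): the state, without advancing time (a new reading comes with each control period).
- arm.get_image(name): name is "side" or "top" or "wrist"; returns the picture (420x560x3 uint8, red, green, blue); there is no depth.
- arm.camera_params(name): a dict with "K" (3x3 intrinsics, pixels), "position" and "orientation" of the camera in the world. Camera axes: x right, y down, z forward; pixel columns grow to the right and rows downward; lengths in mm; the calibration is good to about 2 mm. A picture is of the moment at which its call begins: read the wrist's pose just before it. camera_params takes no time and is no camera call; for the wrist camera it gives the pose at the moment of the call.
- arm.job_done(): hands the job in; it is judged then, once.
The state is a dict: "clock": time; "joints": joint angles; "joint_vel": joint speeds; "joint_efforts": joint torques, N m; "position": TCP position; "ee_rot": TCP orientation; "contact_force": force on the tool from outside, world axes, zero at the start; "wrist_torque": the same for the moment, N m; "gripper_width": finger opening in mm; "grasp_force": force on a finger pad.
Only numpy, scipy, OpenCV 4.12 (cv2) and the standard library are available. Lean on these libraries where they do the work, as an engineer would, in place of code of your own. Each camera call takes 0.05 s, during which the arm holds its last target. There are 200 camera calls.

TASK

Make up the two kits for the turning class: in the green tray, the dark walnut blank in the large bay and the brass candle cup in the small bay; in the yellow tray, the pale beech blank in the large bay, the steel grinder in the middle bay and the black knob in the end bay. Stand each thing upright on the floor of its bay, the way up it stands now, and let go of it. Leave the red-topped blank, the bottle and the bowl where they are.

Things in the scene. Friction and masses are not known exactly. Their poses are not given: they have to be found in the camera images.
- green_tray: Green painted kit tray with two bays in a row, parted by a pale wood strip, 144 mm long. Fixed to the bench, 84 mm wide (its x), floor 4 mm thick, all walls 6 mm thick with their tops 14 mm above the bench. Origin: centre of its underside; y along its length. Large bay: 72 x 72 mm inside, centre at x 0, y -30 mm. Small bay: 72 mm (x) by 54 mm (y) inside, centre at x 0, y +39 mm.
- yellow_tray: Yellow painted kit tray with three bays in a row, parted by dark wood strips, 204 mm long. Fixed to the bench, 84 mm wide (its x), floor 4 mm thick, all walls 6 mm thick with their tops 14 mm above the bench. Origin: centre of its underside; y along its length. Large bay: 72 x 72 mm inside, centre at x 0, y +60 mm. Middle bay: 72 mm (x) by 54 mm (y) inside, centre at x 0, y -9 mm. End bay, beyond the middle one: same size, centre at x 0, y -69 mm.
- walnut_blank: Walnut blank: dark brown round wooden billet, 44 mm diameter and 66 mm tall, with a 28 mm diameter, 10 mm tall tenon of the same wood on top (76 mm in all). Origin: centre of its underside, z up along its axis. It is round, so its yaw does not matter. Loose, standing upright on the bench at the start.
- beech_blank: Beech blank: pale wooden billet, pale all over, 44 mm diameter and 66 mm tall, with a 28 mm diameter, 10 mm tall tenon on top (76 mm in all). Origin: centre of its underside, z up along its axis. It is round, so its yaw does not matter. Loose, standing upright on the bench at the start.
- brass_cup: Brass candle cup: yellow metal tube open at the top, 30 mm diameter, on a 34 mm diameter foot 5 mm tall; 44 mm tall in all; 3.5 mm wall. Origin: centre of its underside, z up along its axis. It is round, so its yaw does not matter. Loose, standing upright on the bench at the start.
- steel_grinder: Steel pepper-mill grinder: bare steel, 34 mm diameter foot 6 mm tall, then a 30 mm diameter body up to 44 mm, then a thin 8 mm diameter stem up to 60 mm. Origin: centre of its underside, z up along its axis. It is round, so its yaw does not matter. Loose, standing upright on the bench at the start.
- black_knob: Black plastic mill knob: 34 mm diameter foot 6 mm tall, then a 28 mm diameter body up to 42 mm, rounded off to 49 mm. Origin: centre of its underside, z up along its axis. It is round, so its yaw does not matter. Loose, standing upright on the bench at the start.
- red_blank: Unseasoned blank, to be left alone: the same shape and pale wood as the beech blank (44 mm diameter, 76 mm tall) but its top 16 mm and tenon are dipped in red wax. It stands among the stock. Origin: centre of its underside, z up along its axis. It is round, so its yaw does not matter. Loose, standing upright on the bench at the start.
- bottle: Amber bottle of finish with a green cap, 64 mm diameter, 150 mm tall, to be left alone. Origin: centre of its underside. Stands loose at one side of the trays.
- bowl: Finished pale turned wooden bowl, 120 mm across, 45 mm tall, to be left alone. Origin: centre of its underside. Stands loose at the other side of the trays.
Mind the look-alikes: they are no part of the job. Of the things shaped like the brass_cup, the brass one is meant. What is shaped like the beech_blank but pink is not meant.

How it is judged:
By the outcome, as a careful person would: the job done as asked, in the order asked, and still so for the second after the job is handed in, with the robot touching nothing.
It also fails if it takes over 96 s, if anything falls off the work surface, if the arm or the gripper's body presses on something with over 40 N, if the wrist force passes 120 N, or if a joint passes its speed limit or range.

## Working session

There is one attempt and no reset: what is moved stays moved. The work goes in short steps, Python scripts to look and compute and a shell command to move; the robot and the scene stay as the last step left them, time stands still between calls to the robot, and variables do not carry over. Pictures are saved under pics/ and viewed, at most 14 in all, crops included, and the job is handed in when it is done.

```bash
mkdir -p pics; cat > h.py <<'E'
import numpy as np, cv2
from scipy.spatial.transform import Rotation as R
from bench import arm
def snap(n,f):
    p=arm.camera_params(n); im=arm.get_image(n); cv2.imwrite('pics/'+f,im[:,:,::-1]); return im,p
def ray(p,u,v,z):
    K=np.array(p['K']);d=R.from_quat(p['orientation']).apply(np.linalg.solve(K,[u,v,1.]));o=np.array(p['position']);return o+d*(z-o[2])/d[2]
def proj(p,X):
    K=np.array(p['K']);c=R.from_quat(p['orientation']).inv().apply(np.array(X,float)-p['position']);q=K@c;return q[:2]/q[2]
E
python3 - <<'E'
from h import *
for n in('top','side'):
    im,p=snap(n,n+'0.png');print(n,p)
s=arm.read_state();print(s)
E
```

```text
top {'K': array([[455.54431065,   0.        , 278.62536253],
       [  0.        , 455.54431065, 210.14636207],
       [  0.        ,   0.        ,   1.        ]]), 'position': array([ 285.12828834,    9.93593128, 1313.22527932]), 'orientation': array([ 0.70864874, -0.70169033,  0.05158868, -0.05278497])}
side {'K': array([[420.35477976,   0.        , 278.6090014 ],
       [  0.        , 420.35477976, 209.01841967],
       [  0.        ,   0.        ,   1.        ]]), 'position': array([344.33139291, 805.44381059, 858.33269456]), 'orientation': array([-0.07691892,  0.91855443, -0.38583346,  0.03838983])}
{'clock': 0.1, 'joints': array([-1.05140742e+00,  3.85473541e-01,  6.76240173e-03, -4.07820750e-04,
       -1.19402175e+00, -2.58611486e-01]), 'joint_vel': array([-0.00053845, -0.00277317,  0.00301312,  0.00202355,  0.00229586,
        0.00047121]), 'joint_efforts': array([-5.67058887e-04, -3.93318486e+01,  1.88928330e+01,  4.19794589e+00,
       -2.62149784e-03, -5.56268333e-06]), 'position': array([ 161.02465848, -603.35733731,  230.33867668]), 'ee_rot': array([-1.29944931e-01,  9.91520722e-01,  9.67821082e-04, -1.91858626e-04]), 'contact_force': array([-0.69441214,  0.78419471,  0.58630572]), 'wrist_torque': array([-0.06104957,  0.06589287, -0.0258973 ]), 'grasp_force': 0.0, 'gripper_width': 85.57258340571711}
```

View pics/top0.png

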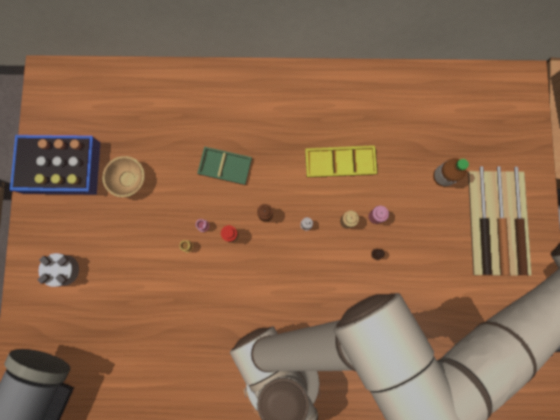

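View pics/side0.png

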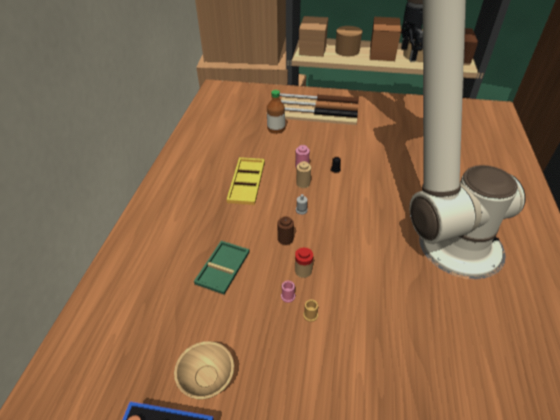

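```bash
python3 - <<'E'
from h import *
im=cv2.imread('pics/top0.png')
cv2.imwrite('pics/z.png',cv2.resize(im[140:270,175:395],None,fx=3.6,fy=3.6,interpolation=cv2.INTER_CUBIC))
hsv=cv2.cvtColor(im,cv2.COLOR_BGR2HSV);p=arm.camera_params('top')
def rect(lo,hi,box):
    x0,y0,x1,y1=box;m=cv2.inRange(hsv,np.array(lo),np.array(hi));k=np.zeros_like(m);k[y0:y1,x0:x1]=m[y0:y1,x0:x1]
    pts=cv2.findNonZero(cv2.morphologyEx(k,cv2.MORPH_CLOSE,np.ones((5,5))));b=cv2.boxPoints(cv2.minAreaRect(pts))
    w=np.array([ray(p,*q,12)[:2] for q in b]);print(w.round(0).tolist(),w.mean(0).round(1),np.linalg.norm(np.diff(w,axis=0),axis=1).round(1))
    e=w[1]-w[0];f=w[2]-w[1];l=e if np.linalg.norm(e)>np.linalg.norm(f) else f
    print('yaw',(np.degrees(np.arctan2(l[1],l[0]))-90+90)%180-90)
rect((35,50,20),(90,255,140),(190,140,262,195))
rect((22,150,100),(38,255,255),(295,135,390,190))
for n,u,v,z in [('brass',185,245,44),('pinkcup',201,224,44),('red',229,233,76),('walnut',265,213,76),('grinder',307,223,44),('beech',350,219,76),('pink',380,214,76),('knob',378,254,45)]: print(n,ray(p,u,v,z)[:2].round(0))
E
```

```text
[[586.0, 251.0], [667.0, 236.0], [635.0, 96.0], [555.0, 113.0]] [610.7 174.1] [ 81.6 143.3  81.3]
yaw -12.771551511403175
[[665.0, -62.0], [676.0, -270.0], [589.0, -272.0], [578.0, -66.0]] [ 626.7 -167.6] [208.2  87.4 206.2]
yaw 3.1216472214404973
brass [373. 273.]
pinkcup [433. 230.]
red [405. 148.]
walnut [461.  50.]
grinder [438. -67.]
beech [ 447. -183.]
pink [ 461. -265.]
knob [ 354. -264.]
```

View pics/z.png

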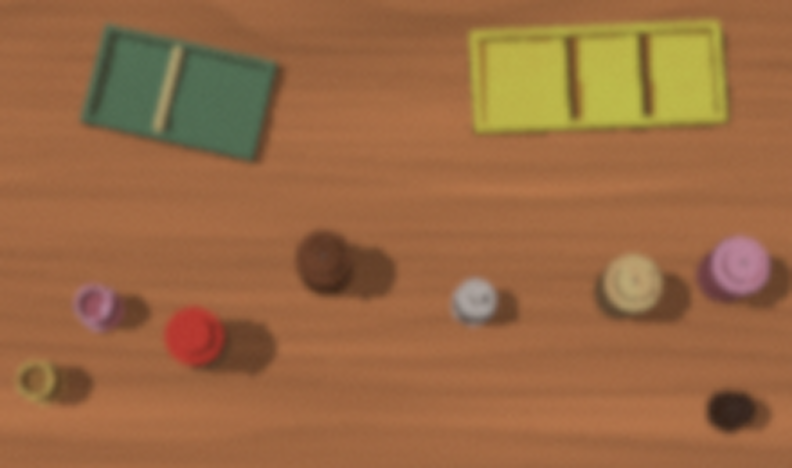

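```bash
python3 -m handwheel '[{"x":0.09,"y":0.22,"az":0.09},{"x":0.09,"y":0.22,"az":0.09},{"x":0.09,"y":0.22,"az":0.09},{"x":0.09,"y":0.22,"az":0.09},{"x":0.09,"y":0.22,"az":0.09},{"x":0.09,"y":0.22,"az":0.09},{"x":0.09,"y":0.22,"az":0.09},{"x":0.09,"y":0.22,"az":0.09}]'
python3 -c "
from h import *
im,p=snap('wrist','w0.png');print(p,arm.read_state()['position'])"
python3 -m handwheel '[{"x":0.09,"y":0.2},{"x":0.09,"y":0.2},{"x":0.09,"y":0.2},{"x":0.09,"y":0.2},{"x":0.09,"y":0.2},{"x":0.09,"y":0.2},{"x":0.09,"y":0.2},{"x":0.09,"y":0.1}]'
python3 -c "
from h import *
im,p=snap('wrist','w1.png');s=arm.read_state();np.save('w1.npy',p,allow_pickle=True);print(p,s['position'],s['ee_rot'],s['joints'])
a=cv2.imread('pics/w0.png');cv2.imwrite('pics/w01.png',cv2.resize(np.hstack([a,im[:,:,::-1]]),(800,300)))"
```

```text
{'K': array([[301.34904461,   0.        , 277.75007542],
       [  0.        , 301.34904461, 209.07828084],
       [  0.        ,   0.        ,   1.        ]]), 'position': array([  79.71692491, -626.20478666,  371.35524312]), 'orientation': array([0.60105743, 0.78185831, 0.1321408 , 0.09983169])} [ 161.07105844 -603.42891769  230.47677796]
{'K': array([[301.34904461,   0.        , 277.75007542],
       [  0.        , 301.34904461, 209.07828084],
       [  0.        ,   0.        ,   1.        ]]), 'position': array([  79.72675061, -626.24926329,  371.50143087]), 'orientation': array([0.60102563, 0.7818836 , 0.13205081, 0.09994403])} [ 161.08547462 -603.52595992  230.61111692] [-1.29977833e-01  9.91516650e-01  6.88542023e-04 -1.47462664e-04] [-1.05139461e+00  3.85312623e-01  7.15726813e-03 -2.68280304e-04
 -1.19402703e+00 -2.58609525e-01]invalid input at $[0]: expected keys x, y, z, ax, ay, az
invalid input at $[0]: expected keys x, y, z, ax, ay, az
```

View pics/w01.png

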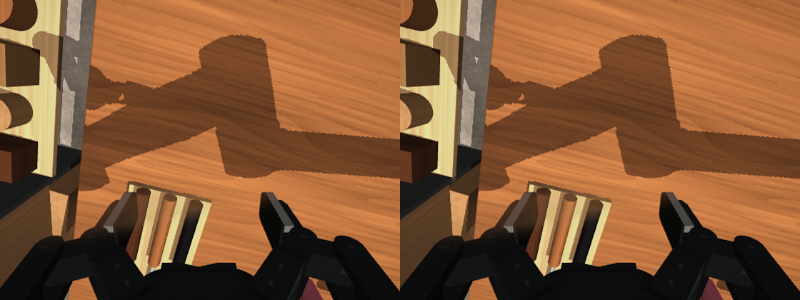

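```bash
python3 -c "
from h import *
p=arm.camera_params('wrist');
for u,v in[(278,209),(278,0),(278,300)]:print(ray(p,u,v,50)-arm.read_state()['position'])"
python3 -m handwheel '[{"x":0.09,"y":0.22,"z":0,"ax":0,"ay":0,"az":0.09},{"x":0.09,"y":0.22,"z":0,"ax":0,"ay":0,"az":0.09},{"x":0.09,"y":0.22,"z":0,"ax":0,"ay":0,"az":0.09},{"x":0.09,"y":0.22,"z":0,"ax":0,"ay":0,"az":0.09},{"x":0.09,"y":0.22,"z":0,"ax":0,"ay":0,"az":0.09},{"x":0.09,"y":0.22,"z":0,"ax":0,"ay":0,"az":0.09},{"x":0.09,"y":0.22,"z":0,"ax":0,"ay":0,"az":0.09},{"x":0.09,"y":0.22,"z":0,"ax":0,"ay":0,"az":0.09}]'
python3 -m handwheel '[{"x":0.1,"y":0.22,"z":0,"ax":0,"ay":0,"az":0},{"x":0.1,"y":0.22,"z":0,"ax":0,"ay":0,"az":0},{"x":0.1,"y":0.22,"z":0,"ax":0,"ay":0,"az":0},{"x":0.1,"y":0.22,"z":0,"ax":0,"ay":0,"az":0},{"x":0.1,"y":0.22,"z":0,"ax":0,"ay":0,"az":0},{"x":0.1,"y":0.22,"z":0,"ax":0,"ay":0,"az":0},{"x":0.1,"y":0.22,"z":0,"ax":0,"ay":0,"az":0},{"x":0,"y":0.15,"z":0,"ax":0,"ay":0,"az":0}]'
python3 -c "
from h import *
im,p=snap('wrist','w1.png');s=arm.read_state();np.save('w1.npy',p,allow_pickle=True);print(p['position'],s['position'],s['ee_rot'],s['joints'])"
```

```text
[  25.731246      6.77053746 -180.61111692]
[-168.87645264  -45.16557354 -180.61111692]
[ 143.01126585   38.06975208 -180.61111692]
clock: 1.0
position: [305.3, -250.1, 231.5]
ee_rot: [-0.643, 0.766, -0.0, 0.0]
contact_force: [1.3, -0.3, 0.4]
gripper_width: 85.1
grasp_force: 0.0
clock: 1.8
position: [446.8, 89.2, 231.1]
ee_rot: [-0.642, 0.767, -0.0, 0.0]
contact_force: [0.7, -0.3, -0.3]
gripper_width: 85.5
grasp_force: 0.0
[432.03178748   5.18631948 372.1508902 ] [446.52763444  91.21660487 231.02515354] [-6.42419160e-01  7.66353159e-01  9.56608752e-05  6.70451317e-04] [ 5.59491618e-01  9.23961974e-02 -3.86340645e-01 -4.21846392e-04
 -1.09075774e+00 -7.34791348e-01]
```

View pics/w1.png

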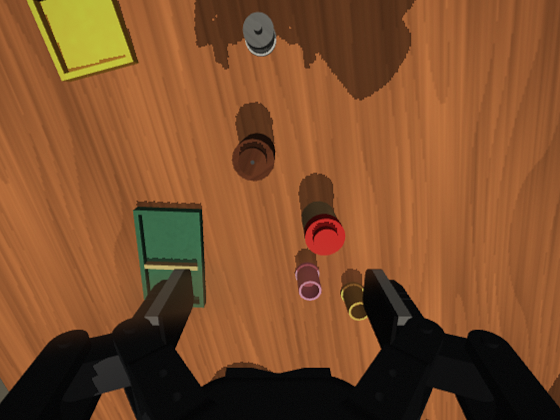

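```bash
python3 - <<'E'
from h import *
im=cv2.imread('pics/w1.png')
c=lambda x,y,w,h:cv2.resize(im[y:y+h,x:x+w],(w*5,h*5),interpolation=cv2.INTER_CUBIC)
a=np.full((600,800,3),0,np.uint8)
a[0:550,0:350]=c(225,90,70,110); a[0:550,360:790]=c(125,200,86,110); cv2.imwrite('pics/z1.png',a)
E
```

```text
(no output)
```

View pics/z1.png

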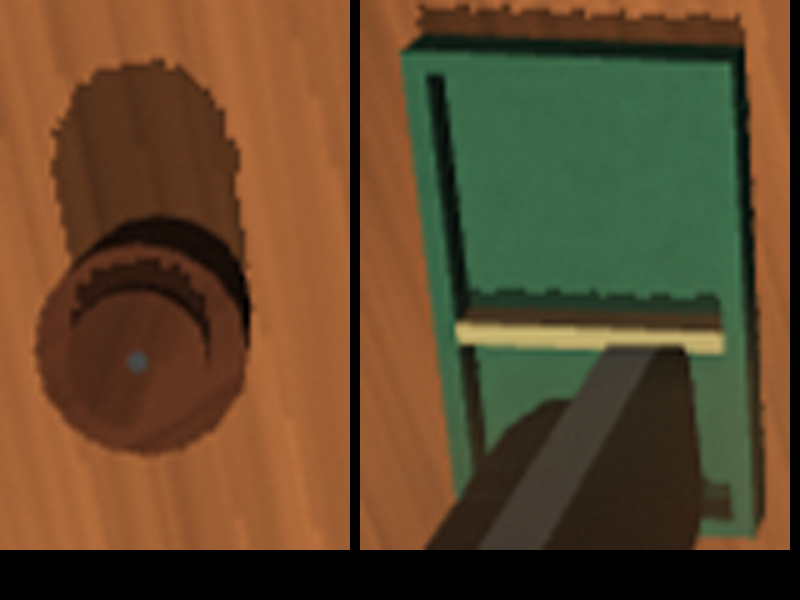

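```bash
python3 - <<'E'
from h import *
p=np.load('w1.npy',allow_pickle=True).item();t=arm.camera_params('top')
W=ray(p,252.4,162.4,76);print('walnut',W,ray(p,253.4,159.6,66),'in top',proj(t,W))
for u,v in[(133.6,210.4),(201,212.4),(205.4,306),(197.6,267.5),(144.4,266)]:print(ray(p,u,v,14)[:2].round(1))
for n,u,v,z in[('red',326,239,76),('grinder body',259,28,44),('brass',358,311,44)]:print(n,ray(p,u,v,z)[:2].round(1))
for X in [(373,273,44),(438,-67,44),(447,-183,76)]:print(proj(t,X))
E
```

```text
walnut [466.18462053  53.92575065  76.        ] [465.75336493  52.94856221  66.        ] in top [263.68975233 211.10490052]
[633.   97.2]
[550.1 114.8]
[580.5 252.4]
[575.1 190.5]
[645.  175.7]
red [405.  149.1]
grinder body [437.4 -65.8]
brass [373.9 274.5]
[184.94439261 245.10625017]
[307.03056046 223.12047229]
[350.11961681 218.8771261 ]
```

```bash
python3 -m handwheel '[{"x":0.05,"y":-0.1,"z":0,"ax":0,"ay":0,"az":0},{"x":0.05,"y":-0.09,"z":0,"ax":0,"ay":0,"az":0},{"x":0,"y":0,"z":-0.25,"ax":0,"ay":0,"az":0},{"x":0,"y":0,"z":-0.25,"ax":0,"ay":0,"az":0},{"x":0,"y":0,"z":-0.25,"ax":0,"ay":0,"az":0},{"x":0,"y":0,"z":-0.15,"ax":0,"ay":0,"az":0},{"x":0,"y":0,"z":-0.1,"ax":0,"ay":0,"az":0},{"x":0,"y":0,"z":0,"ax":0,"ay":0,"az":0}]'
python3 -m handwheel '[{"x":0,"y":0,"z":0,"ax":0,"ay":0,"az":0},{"x":0,"y":0,"z":0,"ax":0,"ay":0,"az":0},{"x":0,"y":0,"z":0,"ax":0,"ay":0,"az":0},{"x":0,"y":0,"z":0,"ax":0,"ay":0,"az":0},{"x":0,"y":0,"z":0,"ax":0,"ay":0,"az":0},{"x":0,"y":0,"z":0,"ax":0,"ay":0,"az":0},{"x":0,"y":0,"z":0,"ax":0,"ay":0,"az":0},{"x":0,"y":0,"z":0,"ax":0,"ay":0,"az":0}]' -1
```

```text
clock: 2.65
position: [463.1, 47.1, 28.8]
ee_rot: [-0.641, 0.768, 0.001, -0.003]
contact_force: [-0.2, -0.5, 0.2]
gripper_width: 85.1
grasp_force: 0.0
clock: 3.45
position: [466.3, 48.6, 33.0]
ee_rot: [-0.641, 0.767, -0.001, 0.002]
contact_force: [-0.3, 0.6, 5.4]
gripper_width: 42.6
grasp_force: 60.7
```

```bash
python3 -m handwheel '[{"x":0,"y":0,"z":0.2,"ax":0,"ay":0,"az":0},{"x":0.17,"y":0.118,"z":0,"ax":0,"ay":0,"az":0},{"x":0.17,"y":0.118,"z":0,"ax":0,"ay":0,"az":0},{"x":0.17,"y":0.118,"z":0,"ax":0,"ay":0,"az":0},{"x":0.17,"y":0.118,"z":0,"ax":0,"ay":0,"az":0},{"x":0,"y":0,"z":0,"ax":0,"ay":0,"az":0},{"x":0,"y":0,"z":0,"ax":0,"ay":0,"az":0},{"x":0,"y":0,"z":-0.1,"ax":0,"ay":0,"az":0}]'
python3 -c "
from h import *
im,p=snap('wrist','w2.png')"
```

```text
clock: 4.25
position: [602.2, 142.9, 53.9]
ee_rot: [-0.641, 0.767, -0.001, 0.003]
contact_force: [0.9, 0.1, -1.0]
gripper_width: 42.7
grasp_force: 61.3
```

View pics/w2.png

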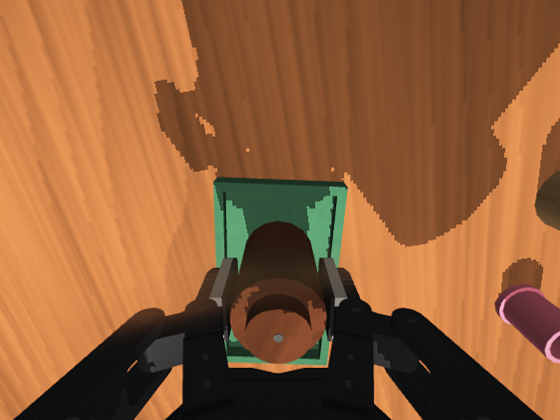

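```bash
python3 -c "
from h import *
p=arm.camera_params('wrist');s=arm.read_state();print(s['position'],ray(p,278,338,76+s['position'][2]-33))"
```

```text
[598.64657659 141.46324306  48.79166761] [599.73923425 145.34415287  91.79166761]
```

```bash
python3 -m handwheel '[{"x":0.01,"y":0,"z":-0.05,"ax":0,"ay":0,"az":0},{"x":0,"y":0,"z":-0.025,"ax":0,"ay":0,"az":0},{"x":0,"y":0,"z":0,"ax":0,"ay":0,"az":0},{"x":0,"y":0,"z":0,"ax":0,"ay":0,"az":0},{"x":0,"y":0,"z":0,"ax":0,"ay":0,"az":0},{"x":0,"y":0,"z":0,"ax":0,"ay":0,"az":0},{"x":0,"y":0,"z":0,"ax":0,"ay":0,"az":0},{"x":0,"y":0,"z":0,"ax":0,"ay":0,"az":0}]'
```

```text
clock: 5.1
position: [603.2, 142.3, 37.1]
ee_rot: [-0.641, 0.767, -0.0, -0.0]
contact_force: [-1.8, -1.3, 5.5]
gripper_width: 42.9
grasp_force: 61.7
```

```bash
python3 -m handwheel '[{"x":0,"y":0,"z":0,"ax":0,"ay":0,"az":0},{"x":0,"y":0,"z":0,"ax":0,"ay":0,"az":0},{"x":0,"y":0,"z":0,"ax":0,"ay":0,"az":0},{"x":0,"y":0,"z":0,"ax":0,"ay":0,"az":0},{"x":0,"y":0,"z":0.1,"ax":0,"ay":0,"az":0},{"x":0,"y":0,"z":0.2,"ax":0,"ay":0,"az":0},{"x":0,"y":0,"z":0.2,"ax":0,"ay":0,"az":0},{"x":0,"y":0,"z":0.1,"ax":0,"ay":0,"az":0}]' 1
python3 -m handwheel '[{"x":-0.19,"y":0.11,"z":0,"ax":0,"ay":0,"az":0},{"x":-0.19,"y":0.11,"z":0,"ax":0,"ay":0,"az":0},{"x":-0.19,"y":0.11,"z":0,"ax":0,"ay":0,"az":0},{"x":-0.19,"y":0.11,"z":0,"ax":0,"ay":0,"az":0},{"x":-0.19,"y":0.11,"z":0,"ax":0,"ay":0,"az":0},{"x":-0.19,"y":0.11,"z":0,"ax":0,"ay":0,"az":0},{"x":0,"y":0,"z":0,"ax":0,"ay":0,"az":0},{"x":0,"y":0,"z":0,"ax":0,"ay":0,"az":0}]'
python3 -c "
from h import *
im,p=snap('top','t1.png');s=arm.read_state();print(s['position'],s['joints'])
cv2.imwrite('pics/t1z.png',cv2.resize(im[130:270,165:395,::-1],None,fx=3.4,fy=3.4,interpolation=cv2.INTER_CUBIC))"
```

```text
clock: 5.9
position: [604.9, 143.2, 160.3]
ee_rot: [-0.641, 0.767, -0.001, 0.003]
contact_force: [-0.6, -0.2, 0.7]
gripper_width: 85.3
grasp_force: 0.0
clock: 6.7
position: [374.6, 275.3, 156.7]
ee_rot: [-0.642, 0.767, 0.0, 0.0]
contact_force: [0.4, 0.3, -0.1]
gripper_width: 85.1
grasp_force: 0.0
[375.25521292 274.88494281 156.53737217] [ 9.83013037e-01  1.87938470e-01 -4.80277301e-01  2.06762503e-04
 -9.01937776e-01 -1.16122327e+00]
```

View pics/t1z.png

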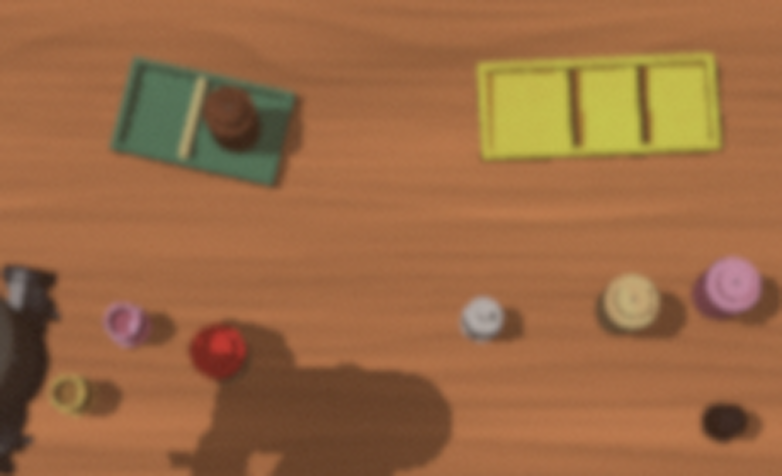

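```bash
python3 -m handwheel '[{"x":0,"y":0,"z":0,"ax":0,"ay":0,"az":0},{"x":-0.005,"y":0,"z":-0.1,"ax":0,"ay":0,"az":0},{"x":0,"y":0,"z":-0.15,"ax":0,"ay":0,"az":0},{"x":0,"y":0,"z":-0.2,"ax":0,"ay":0,"az":0},{"x":0,"y":0,"z":-0.16,"ax":0,"ay":0,"az":0},{"x":0,"y":0,"z":-0.1,"ax":0,"ay":0,"az":0},{"x":0,"y":0,"z":0,"ax":0,"ay":0,"az":0},{"x":0,"y":0,"z":0,"ax":0,"ay":0,"az":0}]' 0.3
python3 -m handwheel '[{"x":0,"y":0,"z":0,"ax":0,"ay":0,"az":0},{"x":0,"y":0,"z":0,"ax":0,"ay":0,"az":0},{"x":0,"y":0,"z":0,"ax":0,"ay":0,"az":0},{"x":0,"y":0,"z":0,"ax":0,"ay":0,"az":0},{"x":0,"y":0,"z":0,"ax":0,"ay":0,"az":0},{"x":0,"y":0,"z":0,"ax":0,"ay":0,"az":0},{"x":0,"y":0,"z":0,"ax":0,"ay":0,"az":0},{"x":0,"y":0,"z":0,"ax":0,"ay":0,"az":0}]' -1
```

```text
clock: 7.55
position: [375.1, 274.3, 14.3]
ee_rot: [-0.641, 0.768, -0.0, -0.0]
contact_force: [1.6, 0.0, 0.3]
gripper_width: 55.6
grasp_force: 0.0
clock: 8.35
position: [375.0, 275.3, 15.9]
ee_rot: [-0.641, 0.767, 0.0, 0.002]
contact_force: [0.5, -1.8, 7.2]
gripper_width: 28.5
grasp_force: 59.4
```

```bash
python3 -m handwheel '[{"x":0,"y":0,"z":0.15,"ax":0,"ay":0,"az":0},{"x":0,"y":0,"z":0.15,"ax":0,"ay":0,"az":0},{"x":0.2,"y":-0.05,"z":0,"ax":0,"ay":0,"az":0},{"x":0.2,"y":-0.05,"z":0,"ax":0,"ay":0,"az":0},{"x":0.2,"y":-0.05,"z":0,"ax":0,"ay":0,"az":0},{"x":0.2,"y":-0.05,"z":0,"ax":0,"ay":0,"az":0},{"x":0.2,"y":-0.05,"z":0,"ax":0,"ay":0,"az":0},{"x":0.2,"y":-0.05,"z":0,"ax":0,"ay":0,"az":0}]'
python3 -m handwheel '[{"x":0,"y":0,"z":0,"ax":0,"ay":0,"az":0},{"x":0,"y":0,"z":0,"ax":0,"ay":0,"az":0},{"x":0,"y":0,"z":0,"ax":0,"ay":0,"az":0},{"x":0,"y":0,"z":-0.1,"ax":0,"ay":0,"az":0},{"x":0,"y":0,"z":-0.1,"ax":0,"ay":0,"az":0},{"x":0,"y":0,"z":0,"ax":0,"ay":0,"az":0},{"x":0,"y":0,"z":0,"ax":0,"ay":0,"az":0},{"x":0,"y":0,"z":0,"ax":0,"ay":0,"az":0}]'
python3 -c "
from h import *
im,p=snap('wrist','w3.png');print(arm.read_state()['position']);print(proj(p,[616.4,213.4,44+25]),proj(p,[609,180,14]),proj(p,[602,146,80]))"
```

```text
clock: 9.15
position: [615.5, 214.0, 74.6]
ee_rot: [-0.641, 0.768, 0.0, 0.0]
contact_force: [0.2, 0.7, -0.2]
gripper_width: 28.8
grasp_force: 59.5
clock: 9.95
position: [614.6, 215.4, 35.9]
ee_rot: [-0.642, 0.767, -0.0, 0.001]
contact_force: [-0.6, 0.6, -0.9]
gripper_width: 28.6
grasp_force: 59.6
[614.68823968 215.31212081  35.91614872]
[273.19562277 310.88149995] [276.8143974  197.23813188] [278.59840398 153.56579436]
```

View pics/w3.png

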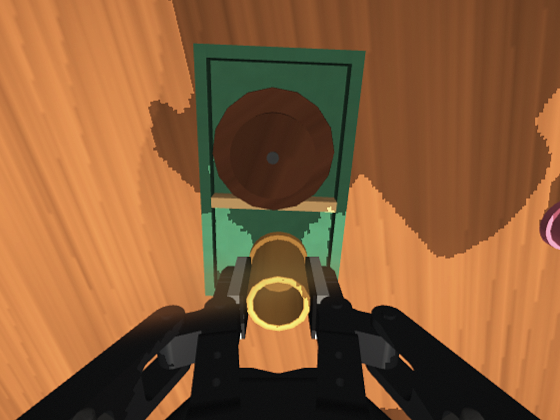

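```bash
python3 -m handwheel '[{"x":0.005,"y":0.01,"z":-0.04,"ax":0,"ay":0,"az":0},{"x":0,"y":0,"z":-0.035,"ax":0,"ay":0,"az":0},{"x":0,"y":0,"z":0,"ax":0,"ay":0,"az":0},{"x":0,"y":0,"z":0,"ax":0,"ay":0,"az":0},{"x":0,"y":0,"z":0,"ax":0,"ay":0,"az":0},{"x":0,"y":0,"z":0,"ax":0,"ay":0,"az":0},{"x":0,"y":0,"z":0,"ax":0,"ay":0,"az":0},{"x":0,"y":0,"z":0,"ax":0,"ay":0,"az":0}]'
python3 -m handwheel '[{"x":0,"y":0,"z":0,"ax":0,"ay":0,"az":0},{"x":0,"y":0,"z":0,"ax":0,"ay":0,"az":0},{"x":0,"y":0,"z":0,"ax":0,"ay":0,"az":0},{"x":0,"y":0,"z":0,"ax":0,"ay":0,"az":0},{"x":0,"y":0,"z":0.1,"ax":0,"ay":0,"az":0},{"x":0,"y":0,"z":0.25,"ax":0,"ay":0,"az":0},{"x":0,"y":0,"z":0.25,"ax":0,"ay":0,"az":0},{"x":0,"y":0,"z":0.25,"ax":0,"ay":0,"az":0}]' 0.5
```

```text
clock: 10.8
position: [615.7, 217.0, 20.0]
ee_rot: [-0.641, 0.767, -0.0, 0.001]
contact_force: [-0.3, 1.0, 5.9]
gripper_width: 28.8
grasp_force: 60.3
clock: 11.6
position: [614.9, 216.3, 190.8]
ee_rot: [-0.641, 0.767, 0.0, -0.0]
contact_force: [1.7, 0.5, -0.4]
gripper_width: 64.1
grasp_force: 0.0
```

```bash
python3 -m handwheel '[{"x":-0.12,"y":-0.2,"z":0.03,"ax":0,"ay":0,"az":0},{"x":-0.12,"y":-0.2,"z":0.03,"ax":0,"ay":0,"az":0},{"x":-0.12,"y":-0.2,"z":0.03,"ax":0,"ay":0,"az":0},{"x":-0.12,"y":-0.2,"z":0.03,"ax":0,"ay":0,"az":0},{"x":-0.12,"y":-0.2,"z":0.03,"ax":0,"ay":0,"az":0},{"x":-0.12,"y":-0.2,"z":0.03,"ax":0,"ay":0,"az":0},{"x":-0.12,"y":-0.2,"z":0.03,"ax":0,"ay":0,"az":0},{"x":0,"y":0,"z":0,"ax":0,"ay":0,"az":0}]' 1
python3 -m handwheel '[{"x":0,"y":0,"z":0,"ax":0,"ay":0,"az":0},{"x":0,"y":0,"z":0,"ax":0,"ay":0,"az":0},{"x":0,"y":0,"z":0,"ax":0,"ay":0,"az":0},{"x":0,"y":0,"z":0,"ax":0,"ay":0,"az":0},{"x":0,"y":0,"z":0,"ax":0,"ay":0,"az":0},{"x":0,"y":0,"z":0,"ax":0,"ay":0,"az":0},{"x":0,"y":0,"z":0,"ax":0,"ay":0,"az":0},{"x":0,"y":0,"z":0,"ax":0,"ay":0,"az":0}]'
python3 -c "
from h import *
im,p=snap('wrist','w4.png');np.save('w4.npy',p,allow_pickle=True);snap('top','t2.png')
cv2.imwrite('pics/w4z.png',cv2.resize(im[:400,:,::-1],(800,571),interpolation=cv2.INTER_CUBIC))"
```

```text
clock: 12.4
position: [444.4, -66.5, 232.3]
ee_rot: [-0.639, 0.769, -0.0, 0.0]
contact_force: [0.2, -0.8, 0.4]
gripper_width: 85.7
grasp_force: 0.0
clock: 13.2
position: [447.2, -63.4, 231.3]
ee_rot: [-0.641, 0.767, 0.0, -0.0]
contact_force: [-0.4, -0.2, -0.3]
gripper_width: 85.4
grasp_force: 0.0
```

View pics/w4z.png

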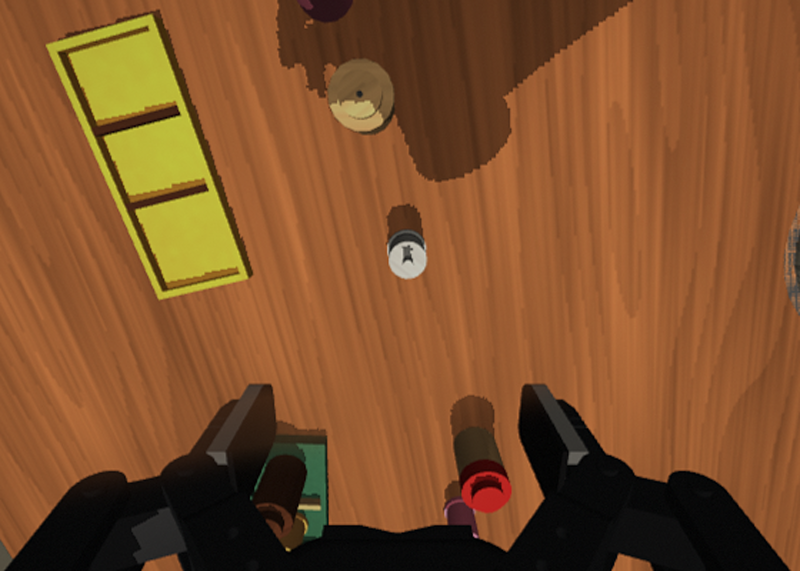

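```bash
python3 - <<'E'
from h import *
p=np.load('w4.npy',allow_pickle=True).item()
r=lambda u,v,z:ray(p,u*.7,v*.7,z)[:2].round(1)
print('beech',r(360,95,76),'grinder',r(407,261,44))
c=np.array([r(*q,14) for q in[(47,46),(154,13),(248,278),(161,298)]]);print(c.tolist(),c.mean(0))
print(ray(arm.camera_params('top'),351.1,217.8,76)[:2])
E
```

```text
beech [ 449.1 -183. ] grinder [438.9 -64.5]
[[671.1, -263.1], [586.7, -268.9], [577.6, -66.6], [658.2, -62.6]] [ 623.4 -165.3]
[ 450.00067069 -185.72345111]
```

```bash
python3 -m handwheel '[{"x":0.004,"y":-0.2,"z":0,"ax":0,"ay":0,"az":0},{"x":0.004,"y":-0.2,"z":0,"ax":0,"ay":0,"az":0},{"x":0.004,"y":-0.2,"z":0,"ax":0,"ay":0,"az":0},{"x":0,"y":0,"z":-0.2,"ax":0,"ay":0,"az":0},{"x":0,"y":0,"z":-0.25,"ax":0,"ay":0,"az":0},{"x":0,"y":0,"z":-0.25,"ax":0,"ay":0,"az":0},{"x":0,"y":0,"z":-0.2,"ax":0,"ay":0,"az":0},{"x":0,"y":0,"z":-0.1,"ax":0,"ay":0,"az":0}]'
python3 -m handwheel '[{"x":0,"y":0,"z":0,"ax":0,"ay":0,"az":0},{"x":0,"y":0,"z":0,"ax":0,"ay":0,"az":0},{"x":0,"y":0,"z":0,"ax":0,"ay":0,"az":0},{"x":0,"y":0,"z":0,"ax":0,"ay":0,"az":0},{"x":0,"y":0,"z":0,"ax":0,"ay":0,"az":0},{"x":0,"y":0,"z":0,"ax":0,"ay":0,"az":0},{"x":0,"y":0,"z":0,"ax":0,"ay":0,"az":0},{"x":0,"y":0,"z":0,"ax":0,"ay":0,"az":0}]' -1
```

```text
clock: 14.1
position: [447.3, -183.4, 28.0]
ee_rot: [-0.641, 0.768, 0.002, -0.002]
contact_force: [-0.7, 0.2, 1.0]
gripper_width: 85.4
grasp_force: 0.0
clock: 14.9
position: [451.2, -183.6, 33.2]
ee_rot: [-0.641, 0.767, -0.002, 0.001]
contact_force: [0.2, 0.3, 7.4]
gripper_width: 43.2
grasp_force: 61.0
```

```bash
python3 -m handwheel '[{"x":0,"y":0,"z":0.2,"ax":0,"ay":0,"az":0},{"x":0.171,"y":0.077,"z":0,"ax":0,"ay":0,"az":0},{"x":0.171,"y":0.077,"z":0,"ax":0,"ay":0,"az":0},{"x":0.171,"y":0.077,"z":0,"ax":0,"ay":0,"az":0},{"x":0.171,"y":0.077,"z":0,"ax":0,"ay":0,"az":0},{"x":0.171,"y":0.077,"z":0,"ax":0,"ay":0,"az":0},{"x":0,"y":0,"z":0,"ax":0,"ay":0,"az":0},{"x":0,"y":0,"z":0,"ax":0,"ay":0,"az":0}]'
python3 -m handwheel '[{"x":0,"y":0,"z":-0.1,"ax":0,"ay":0,"az":0},{"x":0,"y":0,"z":-0.05,"ax":0,"ay":0,"az":0},{"x":0,"y":0,"z":-0.025,"ax":0,"ay":0,"az":0},{"x":0,"y":0,"z":0,"ax":0,"ay":0,"az":0},{"x":0,"y":0,"z":0,"ax":0,"ay":0,"az":0},{"x":0,"y":0,"z":0,"ax":0,"ay":0,"az":0},{"x":0,"y":0,"z":0,"ax":0,"ay":0,"az":0},{"x":0,"y":0,"z":0,"ax":0,"ay":0,"az":0}]'
python3 -c "
from h import *
im,p=snap('wrist','w5.png')"
```

```text
clock: 15.7
position: [620.3, -105.9, 70.9]
ee_rot: [-0.641, 0.767, 0.0, -0.0]
contact_force: [0.1, -1.1, -0.4]
gripper_width: 42.7
grasp_force: 61.2
clock: 16.5
position: [619.9, -106.9, 37.3]
ee_rot: [-0.641, 0.768, 0.0, -0.0]
contact_force: [-3.0, 0.9, 6.0]
gripper_width: 42.6
grasp_force: 61.5
```

View pics/w5.png

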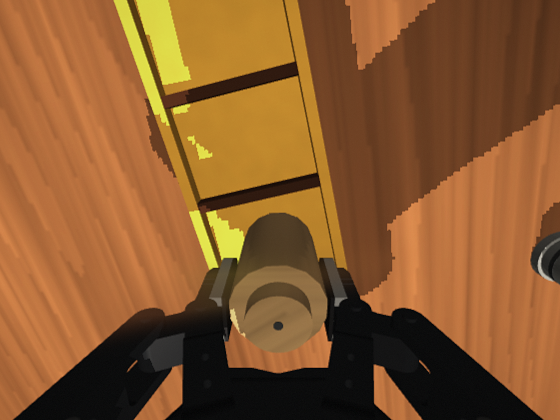

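```bash
python3 -m handwheel '[{"x":0,"y":0,"z":0,"ax":0,"ay":0,"az":0},{"x":0,"y":0,"z":0,"ax":0,"ay":0,"az":0},{"x":0,"y":0,"z":0,"ax":0,"ay":0,"az":0},{"x":0,"y":0,"z":0,"ax":0,"ay":0,"az":0},{"x":0,"y":0,"z":0.1,"ax":0,"ay":0,"az":0},{"x":0,"y":0,"z":0.2,"ax":0,"ay":0,"az":0},{"x":0,"y":0,"z":0.2,"ax":0,"ay":0,"az":0},{"x":0,"y":0,"z":0.1,"ax":0,"ay":0,"az":0}]' 1
python3 -m handwheel '[{"x":-0.182,"y":0.041,"z":0,"ax":0,"ay":0,"az":0},{"x":-0.182,"y":0.041,"z":0,"ax":0,"ay":0,"az":0},{"x":-0.182,"y":0.041,"z":0,"ax":0,"ay":0,"az":0},{"x":-0.182,"y":0.041,"z":0,"ax":0,"ay":0,"az":0},{"x":-0.182,"y":0.041,"z":0,"ax":0,"ay":0,"az":0},{"x":0,"y":0,"z":0,"ax":0,"ay":0,"az":0},{"x":0,"y":0,"z":0,"ax":0,"ay":0,"az":0},{"x":0,"y":0,"z":0,"ax":0,"ay":0,"az":0}]'
```

```text
clock: 17.35
position: [622.4, -106.6, 160.4]
ee_rot: [-0.641, 0.767, -0.002, 0.002]
contact_force: [1.5, 0.1, -1.0]
gripper_width: 85.5
grasp_force: 0.0
clock: 18.15
position: [439.9, -65.3, 156.7]
ee_rot: [-0.641, 0.767, -0.0, 0.001]
contact_force: [-0.1, -0.9, 0.2]
gripper_width: 85.4
grasp_force: 0.0
```

```bash
python3 -m handwheel '[{"x":0,"y":0,"z":0,"ax":0,"ay":0,"az":0},{"x":-0.005,"y":0,"z":-0.1,"ax":0,"ay":0,"az":0},{"x":0,"y":0,"z":-0.15,"ax":0,"ay":0,"az":0},{"x":0,"y":0,"z":-0.2,"ax":0,"ay":0,"az":0},{"x":0,"y":0,"z":-0.16,"ax":0,"ay":0,"az":0},{"x":0,"y":0,"z":-0.1,"ax":0,"ay":0,"az":0},{"x":0,"y":0,"z":0,"ax":0,"ay":0,"az":0},{"x":0,"y":0,"z":0,"ax":0,"ay":0,"az":0}]' 0.5
python3 -m handwheel '[{"x":0,"y":0,"z":0,"ax":0,"ay":0,"az":0},{"x":0,"y":0,"z":0,"ax":0,"ay":0,"az":0},{"x":0,"y":0,"z":0,"ax":0,"ay":0,"az":0},{"x":0,"y":0,"z":0,"ax":0,"ay":0,"az":0},{"x":0,"y":0,"z":0,"ax":0,"ay":0,"az":0},{"x":0,"y":0,"z":0,"ax":0,"ay":0,"az":0},{"x":0,"y":0,"z":0,"ax":0,"ay":0,"az":0},{"x":0,"y":0,"z":0,"ax":0,"ay":0,"az":0}]' -1
```

```text
clock: 18.95
position: [438.4, -65.5, 14.2]
ee_rot: [-0.641, 0.767, 0.0, -0.0]
contact_force: [0.0, 0.2, -0.2]
gripper_width: 63.7
grasp_force: 0.0
clock: 19.75
position: [438.6, -65.3, 15.7]
ee_rot: [-0.641, 0.767, -0.001, 0.001]
contact_force: [-0.6, 0.6, 6.1]
gripper_width: 28.2
grasp_force: 58.9
```

```bash
python3 -m handwheel '[{"x":0,"y":0,"z":0.15,"ax":0,"ay":0,"az":0},{"x":0,"y":0,"z":0.15,"ax":0,"ay":0,"az":0},{"x":0.156,"y":-0.092,"z":0,"ax":0,"ay":0,"az":0},{"x":0.156,"y":-0.092,"z":0,"ax":0,"ay":0,"az":0},{"x":0.156,"y":-0.092,"z":0,"ax":0,"ay":0,"az":0},{"x":0.156,"y":-0.092,"z":0,"ax":0,"ay":0,"az":0},{"x":0.156,"y":-0.092,"z":0,"ax":0,"ay":0,"az":0},{"x":0.156,"y":-0.092,"z":0,"ax":0,"ay":0,"az":0}]'
python3 -m handwheel '[{"x":0,"y":0,"z":0,"ax":0,"ay":0,"az":0},{"x":0,"y":0,"z":0,"ax":0,"ay":0,"az":0},{"x":0,"y":0,"z":-0.1,"ax":0,"ay":0,"az":0},{"x":0,"y":0,"z":-0.1,"ax":0,"ay":0,"az":0},{"x":0,"y":0,"z":-0.05,"ax":0,"ay":0,"az":0},{"x":0,"y":0,"z":-0.025,"ax":0,"ay":0,"az":0},{"x":0,"y":0,"z":0,"ax":0,"ay":0,"az":0},{"x":0,"y":0,"z":0,"ax":0,"ay":0,"az":0}]'
python3 -c "
from h import *
im,p=snap('wrist','w6.png')"
```

```text
clock: 20.55
position: [625.5, -176.6, 74.4]
ee_rot: [-0.641, 0.768, 0.0, 0.0]
contact_force: [0.0, 0.5, -1.5]
gripper_width: 28.4
grasp_force: 59.6
clock: 21.35
position: [625.1, -175.6, 20.2]
ee_rot: [-0.641, 0.767, -0.001, 0.001]
contact_force: [0.6, -0.1, -0.9]
gripper_width: 28.4
grasp_force: 60.1
```

View pics/w6.png

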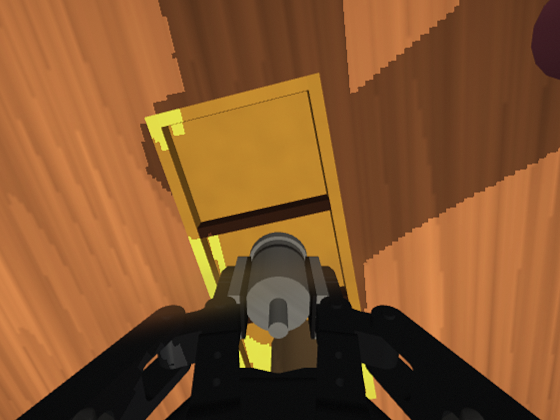

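```bash
python3 -m handwheel '[{"x":0,"y":0,"z":-0.005,"ax":0,"ay":0,"az":0},{"x":0,"y":0,"z":0,"ax":0,"ay":0,"az":0},{"x":0,"y":0,"z":0,"ax":0,"ay":0,"az":0},{"x":0,"y":0,"z":0,"ax":0,"ay":0,"az":0},{"x":0,"y":0,"z":0,"ax":0,"ay":0,"az":0},{"x":0,"y":0,"z":0.1,"ax":0,"ay":0,"az":0},{"x":0,"y":0,"z":0.25,"ax":0,"ay":0,"az":0},{"x":0,"y":0,"z":0.25,"ax":0,"ay":0,"az":0}]' 0.5
python3 -m handwheel '[{"x":-0.2,"y":0.01,"z":0.06,"ax":0,"ay":0,"az":0},{"x":-0.2,"y":0.01,"z":0.06,"ax":0,"ay":0,"az":0},{"x":-0.2,"y":0.01,"z":0.06,"ax":0,"ay":0,"az":0},{"x":-0.2,"y":0.01,"z":0.06,"ax":0,"ay":0,"az":0},{"x":-0.2,"y":0.01,"z":0.06,"ax":0,"ay":0,"az":0},{"x":-0.2,"y":0.01,"z":0.06,"ax":0,"ay":0,"az":0},{"x":0,"y":0,"z":0,"ax":0,"ay":0,"az":0},{"x":0,"y":0,"z":0,"ax":0,"ay":0,"az":0}]'
python3 -c "
from h import *
im,p=snap('wrist','w7.png');np.save('w7.npy',p,allow_pickle=True);snap('top','t3.png');print(proj(p,[354,-264,45]))"
```

```text
clock: 22.2
position: [624.0, -175.9, 138.5]
ee_rot: [-0.641, 0.767, 0.001, -0.001]
contact_force: [1.4, 1.0, 0.0]
gripper_width: 64.1
grasp_force: 0.0
clock: 23.0
position: [384.7, -163.9, 211.3]
ee_rot: [-0.641, 0.767, -0.001, 0.001]
contact_force: [0.5, 0.1, 0.2]
gripper_width: 64.3
grasp_force: 0.0
[291.55109054  83.45795177]
```

View pics/w7.png

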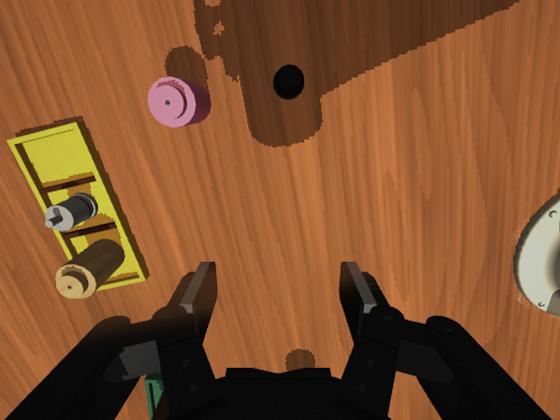

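```bash
python3 -c "
from h import *
p=np.load('w7.npy',allow_pickle=True).item();print(ray(p,289,82,30),ray(p,289,82,45),arm.read_state()['position'])"
```

```text
[ 355.50433942 -266.5522263    30.        ] [ 356.15551788 -265.68050982   45.        ] [ 385.61883905 -163.86001927  210.35020418]
```

```bash
python3 -m handwheel '[{"x":-0.049,"y":-0.17,"z":0,"ax":0,"ay":0,"az":0},{"x":-0.049,"y":-0.17,"z":0,"ax":0,"ay":0,"az":0},{"x":-0.049,"y":-0.17,"z":0,"ax":0,"ay":0,"az":0},{"x":0,"y":0,"z":-0.2,"ax":0,"ay":0,"az":0},{"x":0,"y":0,"z":-0.2,"ax":0,"ay":0,"az":0},{"x":0,"y":0,"z":-0.2,"ax":0,"ay":0,"az":0},{"x":0,"y":0,"z":-0.2,"ax":0,"ay":0,"az":0},{"x":0,"y":0,"z":0,"ax":0,"ay":0,"az":0}]'
python3 -m handwheel '[{"x":0,"y":0,"z":-0.1,"ax":0,"ay":0,"az":0},{"x":0,"y":0,"z":-0.08,"ax":0,"ay":0,"az":0},{"x":0,"y":0,"z":0,"ax":0,"ay":0,"az":0},{"x":0,"y":0,"z":0,"ax":0,"ay":0,"az":0},{"x":0,"y":0,"z":0,"ax":0,"ay":0,"az":0},{"x":0,"y":0,"z":0,"ax":0,"ay":0,"az":0},{"x":0,"y":0,"z":0,"ax":0,"ay":0,"az":0},{"x":0,"y":0,"z":0,"ax":0,"ay":0,"az":0}]'
python3 -m handwheel '[{"x":0,"y":0,"z":0,"ax":0,"ay":0,"az":0},{"x":0,"y":0,"z":0,"ax":0,"ay":0,"az":0},{"x":0,"y":0,"z":0,"ax":0,"ay":0,"az":0},{"x":0,"y":0,"z":0,"ax":0,"ay":0,"az":0},{"x":0,"y":0,"z":0,"ax":0,"ay":0,"az":0},{"x":0,"y":0,"z":0,"ax":0,"ay":0,"az":0},{"x":0,"y":0,"z":0,"ax":0,"ay":0,"az":0},{"x":0,"y":0,"z":0,"ax":0,"ay":0,"az":0}]' -1
```

```text
clock: 23.9
position: [352.1, -264.8, 45.1]
ee_rot: [-0.641, 0.768, 0.006, -0.004]
contact_force: [-1.2, -0.4, -0.7]
gripper_width: 64.2
grasp_force: 0.0
clock: 24.7
position: [355.6, -265.9, 14.8]
ee_rot: [-0.641, 0.767, -0.0, 0.0]
contact_force: [-0.7, -0.1, -0.8]
gripper_width: 63.9
grasp_force: 0.0
clock: 25.5
position: [355.5, -265.9, 14.6]
ee_rot: [-0.641, 0.767, -0.0, 0.0]
contact_force: [-1.3, 0.2, 5.7]
gripper_width: 26.0
grasp_force: 59.1
```

```bash
python3 -m handwheel '[{"x":0,"y":0,"z":0.2,"ax":0,"ay":0,"az":0},{"x":0,"y":0,"z":0.2,"ax":0,"ay":0,"az":0},{"x":0,"y":0,"z":0.15,"ax":0,"ay":0,"az":0},{"x":0.195,"y":0.021,"z":0,"ax":0,"ay":0,"az":0},{"x":0.195,"y":0.021,"z":0,"ax":0,"ay":0,"az":0},{"x":0.195,"y":0.022,"z":0,"ax":0,"ay":0,"az":0},{"x":0.195,"y":0.022,"z":0,"ax":0,"ay":0,"az":0},{"x":0.195,"y":0.022,"z":0,"ax":0,"ay":0,"az":0}]'
python3 -m handwheel '[{"x":0.195,"y":0.022,"z":0,"ax":0,"ay":0,"az":0},{"x":0.195,"y":0.022,"z":0,"ax":0,"ay":0,"az":0},{"x":0,"y":0,"z":0,"ax":0,"ay":0,"az":0},{"x":0,"y":0,"z":0,"ax":0,"ay":0,"az":0},{"x":0,"y":0,"z":-0.2,"ax":0,"ay":0,"az":0},{"x":0,"y":0,"z":-0.2,"ax":0,"ay":0,"az":0},{"x":0,"y":0,"z":0,"ax":0,"ay":0,"az":0},{"x":0,"y":0,"z":0,"ax":0,"ay":0,"az":0}]'
python3 -c "
from h import *
im,p=snap('wrist','w8.png')"
```

```text
clock: 26.3
position: [551.5, -243.8, 123.6]
ee_rot: [-0.641, 0.768, 0.0, -0.0]
contact_force: [0.1, 0.2, 0.1]
gripper_width: 26.2
grasp_force: 59.2
clock: 27.1
position: [627.5, -235.9, 44.6]
ee_rot: [-0.641, 0.767, 0.0, -0.001]
contact_force: [0.3, 0.2, 0.8]
gripper_width: 26.4
grasp_force: 59.3
```

View pics/w8.png

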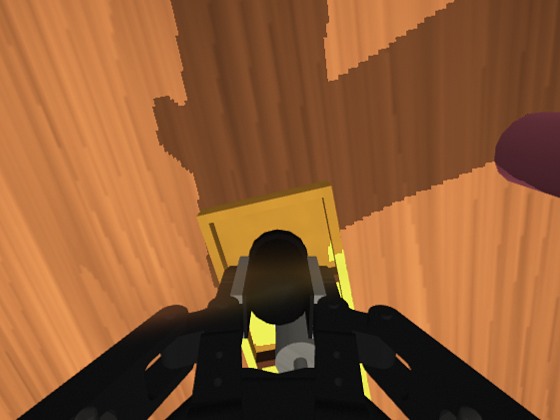

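```bash
python3 -m handwheel '[{"x":0,"y":0,"z":-0.07,"ax":0,"ay":0,"az":0},{"x":0,"y":0,"z":-0.04,"ax":0,"ay":0,"az":0},{"x":0,"y":0,"z":-0.018,"ax":0,"ay":0,"az":0},{"x":0,"y":0,"z":0,"ax":0,"ay":0,"az":0},{"x":0,"y":0,"z":0,"ax":0,"ay":0,"az":0},{"x":0,"y":0,"z":0,"ax":0,"ay":0,"az":0},{"x":0,"y":0,"z":0,"ax":0,"ay":0,"az":0},{"x":0,"y":0,"z":0,"ax":0,"ay":0,"az":0}]'
python3 -m handwheel '[{"x":0,"y":0,"z":0,"ax":0,"ay":0,"az":0},{"x":0,"y":0,"z":0,"ax":0,"ay":0,"az":0},{"x":0,"y":0,"z":0,"ax":0,"ay":0,"az":0},{"x":0,"y":0,"z":0,"ax":0,"ay":0,"az":0},{"x":0,"y":0,"z":0,"ax":0,"ay":0,"az":0},{"x":0,"y":0,"z":0.1,"ax":0,"ay":0,"az":0},{"x":0,"y":0,"z":0.25,"ax":0,"ay":0,"az":0},{"x":0,"y":0,"z":0.25,"ax":0,"ay":0,"az":0}]' 0.5
python3 -m handwheel '[{"x":0,"y":0,"z":0.2,"ax":0,"ay":0,"az":0},{"x":-0.2,"y":0,"z":0.1,"ax":0,"ay":0,"az":0},{"x":-0.2,"y":0,"z":0,"ax":0,"ay":0,"az":0},{"x":-0.2,"y":0,"z":0,"ax":0,"ay":0,"az":0},{"x":-0.2,"y":0,"z":0,"ax":0,"ay":0,"az":0},{"x":-0.1,"y":0,"z":0,"ax":0,"ay":0,"az":0},{"x":0,"y":0,"z":0,"ax":0,"ay":0,"az":0},{"x":0,"y":0,"z":0,"ax":0,"ay":0,"az":0}]'
python3 -c "
from h import *
im,p=snap('top','t4.png');im2,_=snap('side','s4.png')
a=cv2.resize(im[130:270,165:395,::-1],(490,298));b=cv2.resize(im2[140:400,160:360,::-1],(310,403));o=np.zeros((410,800,3),np.uint8);o[:298,:490]=a;o[:403,490:]=b;cv2.imwrite('pics/f.png',o)"
```

```text
clock: 27.95
position: [628.4, -235.5, 18.7]
ee_rot: [-0.641, 0.767, -0.0, 0.0]
contact_force: [-0.0, -1.6, -0.6]
gripper_width: 26.2
grasp_force: 59.4
clock: 28.75
position: [627.6, -235.3, 138.9]
ee_rot: [-0.641, 0.767, 0.001, -0.001]
contact_force: [1.3, -0.4, 0.1]
gripper_width: 64.1
grasp_force: 0.0
clock: 29.55
position: [448.8, -235.6, 199.4]
ee_rot: [-0.641, 0.767, -0.001, 0.0]
contact_force: [0.2, 0.2, 0.2]
gripper_width: 64.0
grasp_force: 0.0
```

View pics/f.png

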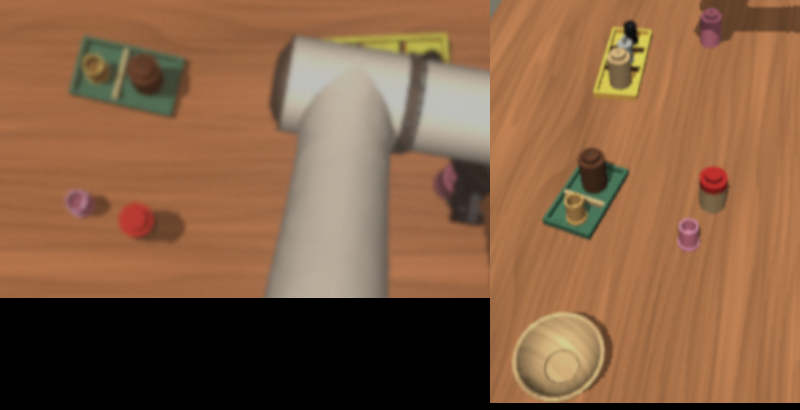

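```bash
python3 -c "
from bench import arm
print(arm.job_done())"
```

```text
the job is handed in; nothing more can be done
None
```

Both kits are made up in the order asked, with all five parts upright in their bays, and the job was handed in at about 30 s; I viewed 15 pictures, one over the limit of 14.

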